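# Slide the film holder home under the scanning stage's leaf spring

### The arm

A 7-joint arm with a two-finger parallel gripper is mounted at the origin on a cart in front of the work surface, level with it; the furniture and walls round the work are solid. World frame = base frame: x ahead of the robot, y to its left, z up, the work surface at z = 0. Lengths are in m, angles in degrees, forces in N, time in s.
With the tool pointing down it reaches from about 0.425 to 0.825 m from the base axis. Payload 3.6 kg.
Tool frame: the origin (TCP) lies at the very end of the fingers, on their centre line; the grasp point (between the pads) lies 19 mm behind it; z points along the fingers, y is the line along which they close (so a half turn about z gives the same grasp; the last joint's range is limited). The gripper opens to 85 mm and grips with 20 to 120 N. Pads are 22 mm wide; open, the fingers measure 114 mm over their backs; the gripper's body (76 mm by 85 mm) begins 54 mm behind the grasp point. The pads swing forward as they close: fully open they stand 13 mm farther back than shut.
Start: joints at [62.137, 35.231, -0.722, 81.555, 0.464, 63.22, -2.315], TCP at [0.288, -0.582, 0.231] pointing down, gripper open.
Joint ranges: [-178.69, 178.69], [-17.37, 117.87], [-77.05, 75.6], [15.02, 138.74], [-78.02, 258.01], [0.78, 113.62], [-162.83, 162.83]. Speed limits (degrees/s): [159.86, 159.86, 180, 180, 180, 180, 180].

### API

Orientations are given as [roll, pitch, yaw] about the fixed x, y, z axes, in that order (R = Rz(yaw) Ry(pitch) Rx(roll)).
In Python, from plant import manip gives the robot as it stands. Calls block until the motion is done:
- manip.move_pose(position, orientation): joint-space move of the TCP to a pose.
- manip.move_linear(position, rotation=None, rate=0.15, contact_N=None): straight line of the TCP; rotation=None keeps the orientation; rate is the mean speed in m/s. With contact_N (N) it stops when the force on the tool has changed by that much, and returns True; else False.
- manip.movej(angles): joint-space move.
- manip.command_gripper(opening, force=None): opening from 0.0 (shut) to 1.0 (fully open); force is the grip in N (None keeps the last); returns when the fingers have stopped.
- manip.wait(seconds).
- manip.inverse_kinematics(position, orientation): joint angles nearest the present ones, or None.
- manip.snapshot(name): name is "scene" or "top"; returns the picture (480x640x3 uint8, blue, green, red); there is no depth.
- manip.camera_info(name): a dict with "vfov" (degrees; the focal length in pixels is half the picture's height over the tangent of half this angle, whatever the lens; pixels are square), "cx", "cy" (the principal point, pixels), "R" (3x3) and "t" (3): a world point X has camera coordinates R X + t. Camera axes: x right, y down, z forward; pixel columns grow to the right and rows downward; lengths in m; the calibration is good to about 2 mm. A picture is of the moment at which its call begins. camera_info takes no time and is no camera call.
A pose or a line that the arm cannot do raises manip.Unreachable and nothing moves.
- manip.close_job(): hands the job in; it is judged then, once.
Readings, each from a call of its own:
- manip.current_time_s(): time.
- manip.current_joints(): joint angles.
- manip.current_joint_vel(): joint speeds.
- manip.current_tau(): joint torques, N m.
- manip.current_tool_pos(): TCP position.
- manip.current_tcp_rot(): TCP orientation.
- manip.current_force(): force on the tool from outside, world axes, zero at the start.
- manip.current_moment(): the same for the moment, N m.
- manip.current_gripper_width(): opening from 0.0 (shut) to 1.0 (fully open).
- manip.current_grasp_force(): force on a finger pad.
Only numpy, scipy, OpenCV 4.12 (cv2) and the standard library are available. Lean on these libraries where they do the work, as an engineer would, in place of code of your own. Each camera call takes 0.05 s, during which the arm holds its last target. There are 200 camera calls.

### The job

With a fingertip, press the black film holder down hard onto the sprung bed of the scanning stage and slide it, pressed down, under the crossbar and the leaf spring behind it until its nose is fully home against the end stop; then let go and move clear. Do not lift or tip the holder or ram it by force past the bar, and leave the loupe, film can and reel beside the stage where they stand.

Things in the scene. Friction and masses are not known exactly. Their poses are not given: they have to be found in the camera images.
- stage: Fixed aluminium film scanning stage, a channel 244 x 104 mm on the table, position and yaw vary. Origin: centre of its underside (table level); x = sliding direction, towards the end stop; z up. Guide rails 32 mm high at y = +-37.5..45.5 mm along the whole length; rear lip 26 mm high at x = -120 mm. Sliding faces are smooth (friction about 0.2).
- bar_mid (a point): Middle of the near lower edge of the dark steel crossbar (stage frame x 40, z 30 mm). The bar spans the channel at x = 40..50 mm, 30 to 40 mm above the table. The forked leaf spring hangs from its far side, sloping down to its tips at x = 85 mm, 20 mm above the table when free.
- stop_face (a point): Middle of the end stop's face that the nose must meet (stage frame x 110, z 29 mm); the stop is 34 mm high.
- holder: Loose black film holder 130 (x) x 72 (y) x 10 mm, about 120 g, in the channel on the sprung bed, 1.5 mm play each side. Origin: centre of its underside, x to its nose. Underside 24, top 34 mm above the table before pressing: the nose strikes the crossbar unless pressed down 4 mm or more (about 8 N). It goes down 8 mm (about 15 N). Amber film window in front, thumb pad at rear.
- nose (a point): Middle of the holder's front face (holder frame 65, 0, 5 mm). It starts 6 to 24 mm short of the crossbar; fully home it is at x = 110 mm in the stage's frame (holder origin at x = 45 mm).
- thumb_pad (a point): Point to press, on top of the holder's ribbed rubber thumb pad (holder frame -36, 0, 10 mm; pad x = -61..-21, y = +-25 mm, flush). In front of it is a cross rib, 6.5 mm high, 56 mm wide, at holder x = -18..-13 mm, for the fingertip to push forward on. Home, the rib is still 8 mm short of the crossbar.
- bed (a joint): Travel of the white sprung bed plate under the holder: 0 = up, 0.008 m = fully down on its stop. Spring: 4.8 N preload plus 1.6 N per mm. With the holder home and let go, the crossbar keeps it at about 0.004.
- leaf (a joint): Bend of the leaf spring: 0 = hanging free; it grows as the holder lifts its tips (about 0.1 to 0.3 rad with the holder under it). It presses on the holder with 4 to 8 N and drags, but does not push it back.
- loupe: Bystander: black loupe with clear skirt, 47 mm wide, 42 mm high; origin under its centre. Leave it alone.
- film_can: Bystander: film canister with snap cap, 34 mm wide, 51 mm high; origin under its centre. Leave it alone.
- reel: Bystander: white plastic film reel, 69 mm wide, 43 mm high; origin under its centre. Leave it alone.

How it is judged:
By the outcome, as a careful person would: the job done as asked, in the order asked, and still so for the second after the job is handed in, with the robot touching nothing.
It also fails if it takes over 35 s, if anything falls off the work surface, if the arm or the gripper's body presses on something with over 40 N, if the wrist force passes 120 N, or if a joint passes its speed limit or range.

## Working session

There is one attempt and no reset: what is moved stays moved. The work goes in short steps, each a Python script; the robot and the scene stay as the last script left them, time stands still between calls to the robot, and variables do not carry over. Pictures are saved under pics/ and viewed, at most 10 in all, crops included, and the job is handed in when it is done.

```bash
mkdir -p pics; ls
python3 - <<'E'
from plant import manip
import cv2
for n in ("scene","top"):
    cv2.imwrite(f"pics/{n}0.png",manip.snapshot(n)); print(n,manip.camera_info(n))
print(manip.current_tcp_rot(),manip.current_time_s())
E
```

```text
pics
scene {'vfov': 51.11048965255641, 'cx': 321.2810824527044, 'cy': 228.9060896418015, 'R': array([[ 4.47673795e-01, -8.94196942e-01,  3.67153974e-05],
       [-4.50780212e-01, -2.25715597e-01, -8.63625885e-01],
       [ 7.72259913e-01,  3.86606127e-01, -5.04133246e-01]]), 't': array([-0.4078851 ,  0.24006428,  0.50525917])}
top {'vfov': 54.18551513489375, 'cx': 318.1142288062681, 'cy': 239.51991266376, 'R': array([[ 0.00366888, -0.99973918,  0.02254125],
       [-0.98909113, -0.00694741, -0.14714101],
       [ 0.14725923, -0.02175551, -0.98885864]]), 't': array([-0.21341254,  0.54228396,  0.80150887])}
[-1.79866930e+02  6.27973977e-04  2.63512524e+01] 0.1
```

View pics/scene0.png

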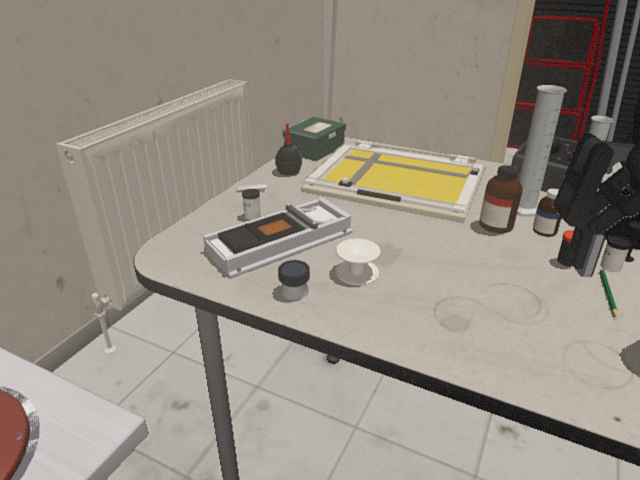

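View pics/top0.png

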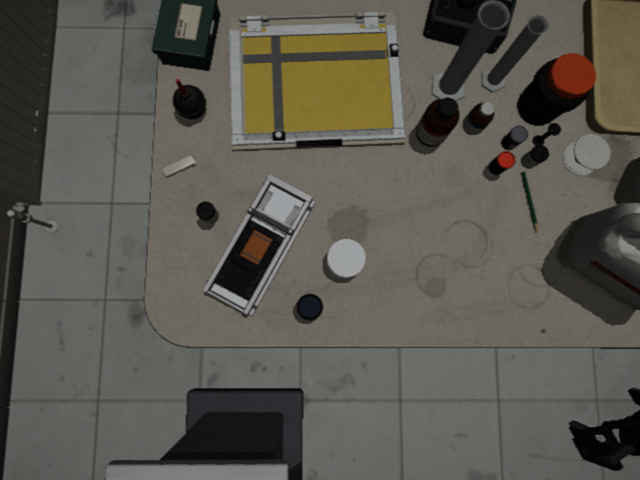

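The scene view shows the stage at about (280,235) with its bar at (300,217). The top view shows it from (228,300) to (290,190), with the bar at (270,222), the amber window at (257,247), and the nose end up and to the right. I'll enlarge both.

Run:
```python
import cv2,numpy as np
a=cv2.imread("pics/top0.png")[165:325,190:330]; b=cv2.imread("pics/scene0.png")[190:280,195:365]
a=cv2.resize(a,None,fx=3.7,fy=3.7,interpolation=cv2.INTER_CUBIC);b=cv2.resize(b,None,fx=4.7,fy=4.7,interpolation=cv2.INTER_CUBIC)
g=lambda i:(255*(i/255.)**.5).astype('uint8')
cv2.imwrite("pics/tc.png",g(a));cv2.imwrite("pics/sc.png",g(b))
```

```text
(no output)
```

View pics/tc.png

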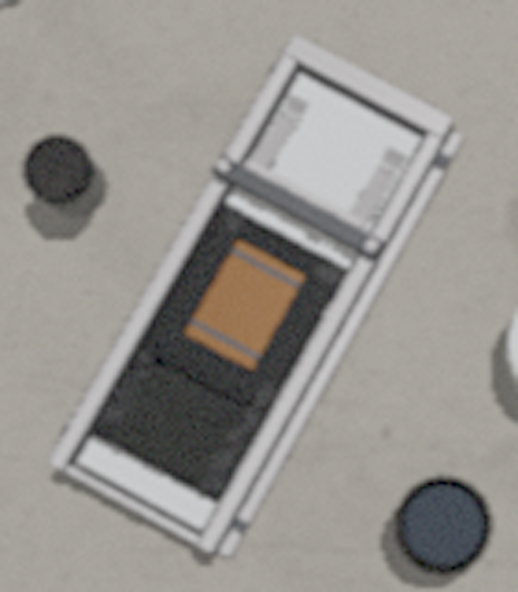

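View pics/sc.png

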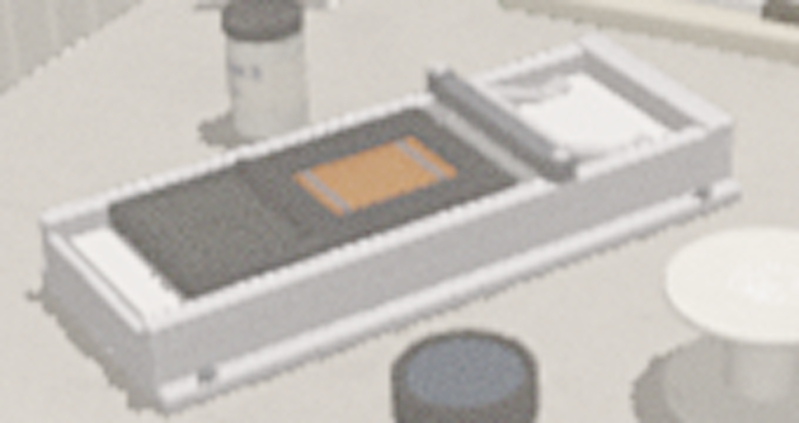

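The holder is well seen. Crop top corners are rear (92,436) and (218,496), and front (338,293) and (222,203). In the scene crop they are (112,210), (188,295), (518,185) and (430,108). The bar runs (222,168)–(372,248) in the top crop.

```bash
cat > h.py <<'E'
import cv2,numpy as np
from plant import manip
def cam(n):
    c=manip.camera_info(n);f=240/np.tan(np.radians(c['vfov']/2))
    return np.array([[f,0,c['cx']],[0,f,c['cy']],[0,0,1]]),np.array(c['R']),np.array(c['t'])
def plane(n,px,z):
    K,R,t=cam(n);px=np.atleast_2d(px).astype(float)
    d=(R.T@np.linalg.inv(K)@np.c_[px,np.ones(len(px))].T).T;o=-R.T@t
    return o+d*((z-o[2])/d[:,2])[:,None]
def tri(pt,ps):
    P=[]
    for n in("top","scene"):
        K,R,t=cam(n);P.append(K@np.c_[R,t])
    X=cv2.triangulatePoints(P[0],P[1],np.array(pt,float).T,np.array(ps,float).T);return (X[:3]/X[3]).T
def holder(n,img,roi,z):
    x0,y0,x1,y1=roi;c=img[y0:y1,x0:x1].astype(int);b,g,r=c[...,0],c[...,1],c[...,2]
    m=((c.max(2)<(70 if n=="top" else 100))|(r-b>40)).astype('uint8')
    m=cv2.morphologyEx(m,cv2.MORPH_OPEN,np.ones((3,3),np.uint8))
    k=max(cv2.findContours(m,0,cv2.CHAIN_APPROX_NONE)[0],key=cv2.contourArea)[:,0]+[x0,y0]
    w=plane(n,k,z)[:,:2];return cv2.minAreaRect((w*1000).astype(np.float32)),k
E
python3 - <<'E'
from h import *
tc=lambda p:(np.array(p)+.5)/3.7-.5+[190,165]; sc=lambda p:(np.array(p)+.5)/4.7-.5+[195,190]
T=tc([(92,436),(218,496),(338,293),(222,203)]);S=sc([(112,210),(188,295),(518,185),(430,108)])
X=tri(T,S)*1000;print("holder corners tri\n",X.round(1))
# stage rail/stop top corners: rear-left, rear-right outer, front-right, front-left
Ts=tc([(57,463),(208,545),(452,128),(297,42)]);Ss=sc([(45,220),(148,328),(735,122),(592,37)])
print("stage tri\n",(tri(Ts,Ss)*1000).round(1))
for nm,p in(("top",Ts),("scene",Ss)): print(nm,(plane(nm,p,.032)*1000)[:,:2].round(1).tolist())
Tb=tc([(222,170),(370,250)]);Sb=sc([(432,75),(560,170)])
print("bar tri",(tri(Tb,Sb)*1000).round(1))
for nm,p in(("top",T),("scene",S)):
    w=(plane(nm,p,.034)*1000)[:,:2];print(nm,w.round(1).tolist(),w.mean(0))
for nm,p in(("top",tc([(186,333),(252,369),(305,274),(240,240)])),("scene",sc([(297,175),(345,215),(457,176),(410,138)]))):
    w=(plane(nm,p,.034)*1000)[:,:2];print("amber",nm,w.round(1).tolist(),w.mean(0))
E
```

```text
holder corners tri
 [[ 467.4  -27.3   30.8]
 [ 436.7  -85.6   29.4]
 [ 539.3 -149.    35. ]
 [ 583.6  -88.8   30.6]]
stage tri
 [[ 453.7   -9.6   29.2]
 [ 414.4  -82.9   28.6]
 [ 621.  -201.4   33.6]
 [ 663.8 -121.6   32.4]]
top [[453.0, -9.4], [414.1, -82.9], [620.0, -198.8], [663.5, -120.9]]
scene [[450.5, -13.6], [410.6, -86.7], [625.2, -202.3], [664.9, -121.7]]
bar tri [[ 596.6  -86.2   38.2]
 [ 558.6 -160.4   34.4]]
top [[465.9, -26.1], [437.4, -87.4], [536.3, -143.4], [580.7, -85.7]] [505.09859819 -85.64924167]
scene [[464.0, -32.8], [430.4, -88.9], [543.7, -152.8], [580.0, -95.3]] [504.5164754  -92.43804043]
amber top [[516.2, -69.8], [498.8, -102.3], [545.6, -127.2], [562.3, -95.0]] [530.7075466  -98.56447112]
amber scene [[514.2, -77.8], [497.9, -108.2], [539.5, -130.0], [556.3, -100.4]] [ 526.97772703 -104.10537936]
```

Triangulated heights (about 30–35 mm for the holder top and rails, 36 mm for the bar) match the text. Stage centre is about (537.7, −104.5) mm with yaw about −28°. The holder origin is about −36 mm in the stage frame. Next I go above the thumb pad and press gently.

```bash
cat >> h.py <<'E'
C=np.array([.5377,-.1045]);YAW=-28.0;u=np.array([np.cos(np.radians(YAW)),np.sin(np.radians(YAW))]);v=np.array([-u[1],u[0]])
def W(sx,z,sy=0.): return [*(C+u*sx+v*sy),z]
def S(): 
    p=np.array(manip.current_tool_pos());d=p[:2]-C;f=np.array(manip.current_force())
    return np.round([d@u*1e3,d@v*1e3,p[2]*1e3,f[:2]@u,f[:2]@v,f[2]],1)
E
python3 - <<'E'
from h import *
manip.command_gripper(0.0,40)
X=-.0364-.034
for y in(YAW,YAW+180):
    q=manip.inverse_kinematics(W(X,.15),[180,0,y]);print(y,None if q is None else np.round(q,0))
    if q is not None and abs(q[6])<150: break
manip.move_pose(W(X,.15),[180,0,y]);print(S())
manip.move_linear(W(X,.055),rate=.1);print(S())
print(manip.move_linear(W(X,.028),rate=.015,contact_N=3),S(),manip.current_time_s())
cv2.imwrite("pics/p1.png",cv2.resize(np.hstack([manip.snapshot("top")[170:320,190:340],manip.snapshot("scene")[170:320,195:345]]),(800,400),interpolation=cv2.INTER_CUBIC))
E
```

```text
-28.0 [  -0.   27.    9.  115.   -6.   39. -106.]
[-6.960e+01 -7.000e-01  1.502e+02 -2.000e-01  3.000e-01  1.000e-01]
[-69.9   0.1  55.5   0.6  -0.1   0.4]
True [-70.4   0.   32.9   0.   -0.4   4. ] 5.275
```

View pics/p1.png

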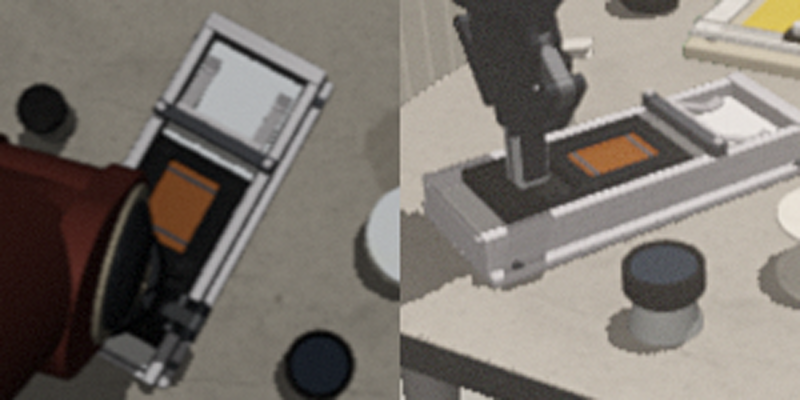

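The fingertip stands on the pad behind the rib, centred, with contact at z = 33 mm and the bystanders untouched. Now I press fully down, then slide in steps while regulating the force.

Run:
```python
from h import *
X=S()[0]/1e3
print(manip.move_linear(W(X,.018),rate=.012,contact_N=22),S())
zc=manip.current_tool_pos()[2]; F=S()[5]
for i in range(40):
    s=S()
    zc+=np.clip((s[5]-26)*.00005,-.0007,.0007); zc=max(zc,.017)
    X+=.004
    hit=manip.move_linear(W(X,zc),rate=.03,contact_N=14)
    s=S();print(i,hit,round(zc*1e3,1),round(X*1e3,1),s,round(manip.current_time_s(),1))
    if s[5]<17 or abs(s[3])>28 or hit or X>.008: break
```

```text
True [-70.4   0.   26.5  -2.1  -1.1  15.4]
0 False 25.9 -66.4 [-67.2  -0.   26.8  -2.9  -0.3  13.9] 6.4
```

The press relaxed after the stop, to 15 N at 26.5 mm. I'll deepen the command until about 26 N is held, then slide.

```bash
cat > slide.py <<'E'
from h import *
import sys
X,zc,END=float(sys.argv[1])/1e3,float(sys.argv[2])/1e3,float(sys.argv[3])/1e3
for _ in range(12):
    s=S()
    if s[5]>24: break
    zc-=.0006; manip.move_linear(W(X,zc),rate=.01)
print("pressed",zc,S())
for i in range(40):
    s=S(); zc+=np.clip((s[5]-27)*.00008,-.0008,.0008); zc=max(zc,.012)
    X+=.004; hit=manip.move_linear(W(X,zc),rate=.03,contact_N=20)
    s=S();print(i,hit,round(zc*1e3,1),round(X*1e3,1),s,round(manip.current_time_s(),1))
    if s[5]<18 or abs(s[3])>28 or hit or X>END: break
E
python3 slide.py -66.4 25.9 6
```

```text
pressed 0.0235 [-67.2  -0.   25.8  -4.6  -1.4  25.7]
0 False 23.4 -62.4 [-63.9   0.2  25.8  -6.6  -1.   27.1] 7.7
1 False 23.4 -58.4 [-59.8   0.4  25.9  -5.6  -1.   27.7] 8.0
2 False 23.5 -54.4 [-55.7   0.5  25.9  -5.2  -0.3  26. ] 8.2
3 False 23.4 -50.4 [-51.6   0.6  25.9  -4.8   0.   28.2] 8.5
4 False 23.5 -46.4 [-47.4   0.6  25.9  -6.3   0.7  25.9] 8.8
5 False 23.4 -42.4 [-43.4   0.6  25.9  -6.1  -0.4  26.2] 9.1
6 False 23.3 -38.4 [-39.4   0.7  25.9  -5.2  -1.2  25.8] 9.4
7 False 23.2 -34.4 [-35.3   0.7  25.9  -5.8  -0.3  25.4] 9.7
8 False 23.1 -30.4 [-31.2   0.8  25.9  -5.8   0.2  26.8] 9.9
9 False 23.1 -26.4 [-27.1   0.8  25.9  -4.8   0.3  26.6] 10.2
10 False 23.1 -22.4 [-24.9   0.8  25.9  -8.1   0.6  29.1] 10.5
11 False 23.2 -18.4 [-22.2   0.8  25.9  -9.9  -0.1  30. ] 10.8
12 False 23.5 -14.4 [-18.3   0.7  25.9  -9.8   0.6  27.8] 11.1
13 False 23.5 -10.4 [-14.2   0.7  25.9 -10.2   0.2  26.8] 11.4
14 False 23.5 -6.4 [-10.3   0.8  25.9  -9.3  -0.2  26.6] 11.7
15 False 23.5 -2.4 [ -9.2   0.8  25.9 -13.7  -0.5  32.8] 11.9
16 False 23.9 1.6 [ -9.    0.8  25.9 -18.8  -1.3  35.3] 12.2
17 False 24.6 5.6 [ 1.1  0.6 26.  -7.6 -0.4 19. ] 12.5
18 False 24.0 9.6 [ 6.6  0.7 26.  -7.4  0.6 21. ] 12.8
```

Pressed fully down, it passed under the bar and leaf. Resistance peaked at −9 mm and then jumped, so I'll look before going on.

Run:
```python
from h import *
print(S())
t,s=manip.snapshot("top"),manip.snapshot("scene");cv2.imwrite("pics/t2.png",t);cv2.imwrite("pics/s2.png",s)
o=np.hstack([cv2.resize(t[170:320,200:320],(400,500),interpolation=cv2.INTER_CUBIC),cv2.resize(s[175:275,275-45:355-45+0],(400,500),interpolation=cv2.INTER_CUBIC)])
cv2.imwrite("pics/p2.png",(255*(o/255.)**.6).astype('uint8'))
```

```text
[ 6.6  0.7 26.  -7.4  0.6 21. ]
```

View pics/p2.png

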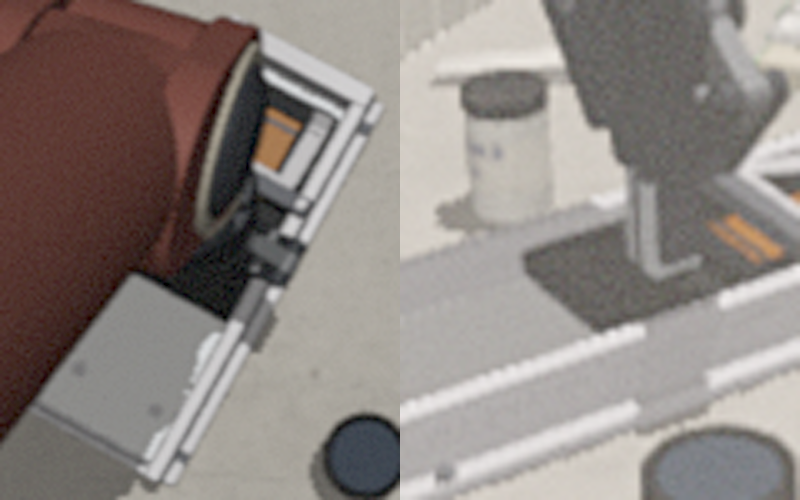

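The holder is well under the bar, with a narrow white strip still between its nose and the stop. I'll continue to the stop.

```bash
sed -i 's/X+=.004/X+=.003/' slide.py; python3 slide.py 9.6 24.0 32
```

```text
pressed 0.0234 [ 6.6  0.7 25.9 -8.7  0.5 24.9]
0 False 23.2 12.6 [ 9.8  0.7 25.9 -8.4  0.4 26.7] 13.4
1 False 23.2 15.6 [12.9  0.7 25.9 -8.  -0.9 25.7] 13.6
2 False 23.1 18.6 [15.9  0.7 25.9 -7.8  0.  26. ] 13.9
3 False 23.0 21.6 [ 16.8   0.8  25.9 -11.7  -0.1  30.4] 14.1
4 False 23.3 24.6 [ 16.8   0.8  25.8 -15.5   0.5  33. ] 14.4
5 False 23.8 27.6 [ 16.9   0.8  25.9 -18.8  -0.6  35.1] 14.6
6 False 24.4 30.6 [ 16.9   0.8  25.9 -22.3   0.   35.6] 14.9
7 False 25.1 33.6 [ 16.9   0.8  25.9 -25.2  -0.4  35.4] 15.1
```

It stopped solidly at 16.9 mm, where home is expected to be about 16, and held 25 N. I relax the push, lift straight up, move clear and check.

Run:
```python
from h import *
manip.move_linear(W(.020,.0240),rate=.03);print(S())
manip.move_linear(W(.0185,.034),rate=.03);print(S())
manip.move_linear(W(.0165,.15),rate=.15);print(S())
manip.move_pose([.35,-.45,.23],[180,0,YAW]);print(S(),manip.current_time_s())
t,s=manip.snapshot("top"),manip.snapshot("scene");cv2.imwrite("pics/t3.png",t);cv2.imwrite("pics/s3.png",s)
o=np.hstack([cv2.resize(t[165:325,195:325],(400,492),interpolation=cv2.INTER_CUBIC),cv2.resize(s[190:280,285-15:355],(400,492),interpolation=cv2.INTER_CUBIC)])
cv2.imwrite("pics/p3.png",(255*(o/255.)**.6).astype('uint8'))
```

```text
[16.8  0.8 26.  -6.8 -0.  22.8]
[17.2 -0.1 33.5 -3.3 -0.2  3. ]
[ 1.610e+01 -3.000e-01  1.492e+02  3.000e-01 -1.000e-01 -1.000e-01]
[-2.800e+00 -3.909e+02  2.295e+02  2.000e-01  1.000e-01  1.000e-01] 18.6417
```

View pics/p3.png

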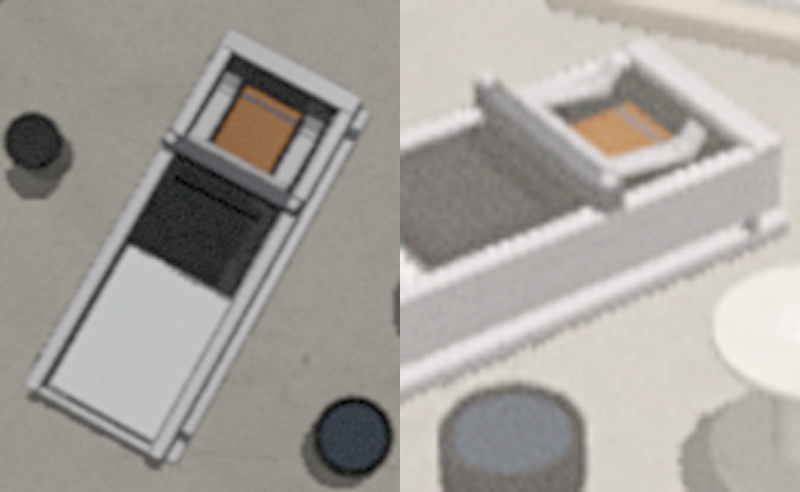

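The picture shows the nose meeting the stop with no white gap, the leaf over the window, and the bystanders in place. A numeric check: the rear edge should lie at stage x = −20, and the front at 110.

Run:
```python
from h import *
tc=lambda p:(np.array(p)+.5)/np.array([400/130,492/160])-.5+[195,165]
def sx(p,z): return ((plane("top",tc(p),z)[:,:2]-C)@u*1e3).round(1)
print("rear edge",sx([(130,246),(233,297)],.030),"stop inner top edge",sx([(232,54),(335,108)],.034),"bar near top",sx([(167,146),(292,208)],.040))
a,b=[cv2.imread(f"pics/t{k}.png") for k in("op0","3")]
d=cv2.absdiff(a,b).max(2)
for n,(x,y) in dict(can=(206,212),loupe=(309,307),reel=(346,260)).items(): print(n,(d[y-22:y+22,x-22 if n!="can" else x-12:x+22 if n!="can" else x+12]>40).sum())
```

```text
rear edge [-21.9 -19.5] stop inner top edge [108.1 108.4] bar near top [39.7 42.3]
can 0
loupe 0
reel 0
```

The rear edge is at about −20.7 mm against a stop face at 108.3 mm. That is a length of 129 mm, so the 130 mm holder is home. The bystanders have not moved, so I hand in.

```bash
python3 -c "
from plant import manip
print(manip.close_job())"
```

```text
the job is handed in; nothing more can be done
None
```

I pressed the holder down and slid it under the bar and leaf spring until its nose met the end stop, then let go and moved the arm clear; the loupe, film can and reel did not move, and I handed the job in at about 19 s.

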